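# Weigh a plaster mould for dryness and zero the peak pointer

## Task

Check how dry the plaster mould with the steel bail is: hang it by its bail on the sprung hook scale without forcing the hook down, let go and let it settle for a second, then lift it off and set it gently upright on the wire drying rack. Then turn the scale's peak pointer anticlockwise all the way back to its zero stop. Leave the other things on the table where they are.

Things in the scene. Friction and masses are not known exactly. Their poses are not given: they have to be found in the camera images.
- mould: The only mould with a bail: upright off-white plaster block 50 (x) by 84 (y) by 56 (z) mm, 0.24 to 0.38 kg, with a steel strap bail on top. Origin: centre of the block's underside, z up. The bail's two flat uprights are 16 mm wide in x, 4 mm thick, their outer faces at y = +-25 mm (50 mm over all: grip across both from above), z = 56 to 118 mm.
- bail (a point): Middle of the underside of the bail's top strap, 114 mm above the mould's underside; axes as the mould's. The strap is 16 mm wide (x), 4 mm thick, and runs along y. Below it a window 42 mm wide and 58 mm high is open along x, front and back.
- scale: Bench scale, fixed on the table: grey housing 130 (x) by 270 (y) by 80 (z) mm; origin: centre of its underside, -x side towards the robot. On its top, at y = -85 mm a steel post with the hook at x = 15 to 35 mm and a plate 210 mm high behind it (to x = 53 mm); at y = +85 mm a round white dial (radius 52 mm) with the black peak-pointer knob.
- hook_seat (a point): Middle of the hook's flat seat, top face; axes as the scale's; unloaded at scale x -112, y -85, z 250 mm. The hook, a flat bar 14 mm wide (y), reaches from the post to -x at 13 mm above the seat, steps down to the seat (37 mm long, 6 mm thick) and ends in a tip 14 mm high, 25 mm from here. Bring the bail over the tip from -x; its strap rests across the seat, mould x along scale x, either way.
- hook (a joint): How far the sprung hook has gone down, m: 0 unloaded, bottom stop at 0.045. Stiffness 180 N/m after a small preload of about 0.4 N: the mould lowers it about 10 to 19 mm. It bobs for about half a second when loaded.
- pointer_grip (a point): Centre of the knob's bar grip, on the knob's vertical axis, 113 mm above the table, 9 mm below the bar's top; x along the bar, turning with it. The bar is 42 mm long, 14 mm wide, 32 mm high, on a disc of radius 20 mm whose top is 92 mm above the table. A thin steel needle and a white line on the bar point along this point's -x.
- pointer (a joint): Angle of the peak pointer, rad: 0 at its zero stop, growing clockwise seen from above. At 0 the needle points along the scale's -x, against a small pin on the dial. It starts at 1.0 to 2.4 and stays where left (friction 0.03 N m; the hook does not move it). Turn it anticlockwise, seen from above, to bring it back.
- zero_stop (a point): Where the needle's tip lies when it is at the zero stop: on the dial, 45 mm from the knob's axis towards the scale's -x; a steel pin 5 mm thick and 12 mm high stands just beside it.
- rack: White wire drying rack, fixed on the table: 240 (x) by 200 (y) mm, flat wire top 45 mm above the table; origin at its centre at table height. A grey ring lies on its far (+x), left (+y) corner; the half towards its -x is free.
- strap_ring: Grey ring 68 mm across and 22 mm high, lying on the rack's far left corner. Leave alone. Origin: centre of its underside.
- half_mould: Plaster mould half without a bail, a block 80 by 110 by 50 mm with a cavity. Leave alone. Origin: centre of its underside.
- slip_jar: Glass jar 80 mm across and 95 mm high with a white lid. Leave alone. Origin: centre of its underside.
- tumbler: Glass tumbler 68 mm across and 110 mm high. Leave alone. Origin: centre of its underside.
- batten: Wooden batten 260 by 22 by 12 mm lying at the right edge of the work area. Leave alone. Origin: centre of its underside.
- fettling_knife: Spatula-like knife 200 mm long lying in front of the scale. Leave alone. Origin: middle of its underside.
- brush: Brush 190 mm long lying between scale and rack, further back. Leave alone. Origin: middle of its underside.
Mind the look-alikes: they are no part of the job. Leave any red or turquoise look-alike of the mould alone.

How it is judged (in metres and radians):
On the way, in this order (a step that is already met when the one before it is completed fails the run):
1. the mould hangs by its bail on the hook, let go by the gripper, and has settled (value of joint hook above 0.006 m and contact force between mould and scale above 1.5 N and horizontal distance between mould and hook_seat below 0.03 m and height (world z) of mould above 0.08 m and angle between mould's own z axis and vertical below 0.25 rad and velocity of joint hook between -0.01 and 0.01 m/s and linear speed of mould below 0.02 m/s and contact force between each of the arm, the fingers and mould below 0.1 N), for 0.6 s.
2. the mould, lifted off, stands upright on the wire rack, let go, with the pointer not yet reset (x of mould in the frame of rack between -0.09 and 0.09 m and y of mould in the frame of rack between -0.08 and 0.08 m and z of mould in the frame of rack between 0.04 and 0.05 m and angle between mould's own z axis and vertical below 0.1 rad and linear speed of mould below 0.02 m/s and contact force between the fingers and mould below 0.1 N and value of joint hook below 0.003 m and value of joint pointer above 0.3 rad), for 0.3 s.
3. the peak pointer is back at its zero stop (value of joint pointer below 0.06 rad), for 0.3 s.
At the end, for the whole second after the job is handed in: The mould stands upright (0.1 rad), still and released on the rack's wire top, wholly over it (centre within 90 mm in x, 80 mm in y of the rack's); the hook is unloaded (within 3 mm of its top); the peak pointer is within 0.06 rad of its zero stop and let go (x of mould in the frame of rack between -0.09 and 0.09 m and y of mould in the frame of rack between -0.08 and 0.08 m and z of mould in the frame of rack between 0.04 and 0.05 m and angle between mould's own z axis and vertical below 0.1 rad and linear speed of mould below 0.02 m/s and contact force between the fingers and mould below 0.1 N and angular speed of mould below 0.1 rad/s and value of joint pointer below 0.06 rad and value of joint hook below 0.003 m and contact force between the fingers and scale below 0.1 N); the robot touches nothing.
It fails at once if the hook is forced down close to its bottom stop (more than 40 mm) (value of joint hook above 0.04 m).
It fails at once if the mould is tipped over (more than 0.7 rad) (angle between mould's own z axis and vertical above 0.7 rad).
It fails at once if the mould is dropped or banged on the rack (comes down on it at over 0.5 m/s) (linear speed of mould above 0.5 m/s and z of mould in the frame of rack below 0.085 m and x of mould in the frame of rack between -0.09 and 0.09 m and y of mould in the frame of rack between -0.08 and 0.08 m).
It fails at once if one of the other loose things (ring, mould half without bail, jar, tumbler, batten, knife, brush) is pushed away (more than 30 mm) (distance of any of strap_ring, half_mould, slip_jar, tumbler, batten, fettling_knife, brush from where it was at the start of the episode above 0.03 m).
It also fails if it takes over 72 s, if anything falls off the work surface, if the arm or the gripper's body presses on something with over 40 N, if the wrist force passes 120 N, or if a joint passes its speed limit or range.

## Robot

A 6-joint arm with a two-finger parallel gripper is mounted at the origin on the work surface. World frame = base frame: x ahead of the robot, y to its left, z up, the work surface at z = 0. Lengths are in mm, angles in rad, forces in N, time in s.
With the tool pointing down it reaches from about 275 to 750 mm from the base axis. Payload 10.2 kg.
Tool frame: the origin (TCP) lies at the very end of the fingers, on their centre line; the grasp point (between the pads) lies 19 mm behind it; x points along the fingers, y is the direction in which the jaws open and shut, and the axes are right-handed (so a half turn about x gives the same grasp; the last joint's range is limited). The gripper opens to 85 mm and grips with 20 to 120 N. Pads are 22 mm wide; open, the fingers measure 114 mm over their backs; the gripper's body (76 mm by 85 mm) begins 54 mm behind the grasp point. The pads swing forward as they close: fully open they stand 13 mm farther back than shut.
Start: joints at [1.103, 0.313, 1.498, -0, 1.331, -0.223], TCP at [127.253, 509.35, 199.994] pointing down, gripper open.
Joint ranges: [-2.94, 2.94], [-0.97, 2.17], [0.19, 2.56], [-1.23, 4.37], [0.02, 3.11], [-2.88, 2.88]. Speed limits (rad/s): [2.39, 2.39, 3.01, 3.14, 3.14, 3.14].

## Interface

Orientations are given as a unit quaternion [w, x, y, z].
In Python, from rig import ctrl, viewer, order gives the robot as it stands. The module is installed in compiled form; this text tells all that it offers.
- The arm moves only by the tool carry_out, never from a script. Its argument "deltas" is a list of rows, each a list of 7 numbers: the gripper command: -1 is fully open, 1 is shut, values between are in proportion, then the shift along the tool's x, y, z in mm, then the turn, a rotation vector about the tool's x, y, z in degrees. A call has exactly 5 rows; each row is the pose to reach, as a shift and turn from the pose commanded when the call began, along the tool's axes at that moment; what a row does not reach only later rows make up. A row lasts 1/8 s, in which the tool goes at most 62.5 mm and 10.7 degrees, less where a joint would pass 70% of its speed; a pose out of reach is approached as far as the arm can. A call with a gripper value outside its range is refused whole. The fingers move at their own pace and stop on an object; "newtons" is the grip in N (left out, the last holds). Time passes only in rows, so rows that repeat a pose let the fingers close, or fill a call up. It gives the time, the measured TCP pose, the force and the opening at its end, in the units of the state.
- ctrl.sense(): the state, without advancing time (a new reading comes with each control period).
- viewer.capture(name): name is "scene" or "top" or "wrist"; returns the picture (420x560x3 uint8, red, green, blue); there is no depth.
- viewer.calibration(name): a dict with "fx", "fy", "cx", "cy" (pixels), "xyz" and "attitude" of the camera in the world; the wrist camera has in their place "T_tool_cam" (4x4, takes a point from camera to tool coordinates, whose origin is the TCP and whose axes are the tool frame's). Camera axes: x right, y down, z forward; pixel columns grow to the right and rows downward; lengths in mm; the calibration is good to about 2 mm. A picture is of the moment at which its call begins: read the wrist's pose just before it. calibration takes no time and is no camera call.
- order.finish_job(): hands the job in, once; it reports no verdict.
The state is a dict: "time_s": time; "joints": joint angles; "dq": joint speeds; "tau": joint torques, N m; "eef_pos": TCP position; "ee_rot": TCP orientation; "force": force on the tool from outside, world axes, zero at the start; "wrist_torque": the same for the moment, N m; "grip_width": opening from 0.0 (shut) to 1.0 (fully open).
Only numpy, scipy, OpenCV 4.12 (cv2) and the standard library are available. Lean on these libraries where they do the work, as an engineer would, in place of code of your own. Each camera call takes 0.05 s, during which the arm holds its last target. There are 200 camera calls.

## Working session

There is one attempt and no reset: what is moved stays moved. The work goes in short steps, Python scripts to look and compute and a tool call to move; the robot and the scene stay as the last step left them, time stands still between calls to the robot, and variables do not carry over. Pictures are saved under pics/ and viewed, about 8 in all and at most 12, crops included, and the job is handed in when it is done.

Besides the shell and the picture viewer there is one more tool, called after "Call:" as a command line: name --pt "numbers of a row" for each row, then --argument value for the rest. carry_out: Moves the arm, as the interface text tells. Its arguments: {"type":"object","properties":{"deltas":{"type":"array"},"newtons":{"type":"number"}},"required":["deltas"]}

```bash
mkdir -p pics; cat > h.py <<'E'
import numpy as np, cv2
from scipy.spatial.transform import Rotation as R
from rig import ctrl, viewer, order
def rot(q): return R.from_quat([q[1],q[2],q[3],q[0]])
def cam(name,s=None):
    c=viewer.calibration(name); K=np.array([[c['fx'],0,c['cx']],[0,c['fy'],c['cy']],[0,0,1.]])
    if 'T_tool_cam' in c:
        T=np.array(c['T_tool_cam']); s=s or ctrl.sense(); r=rot(s['ee_rot']).as_matrix()
        return K, r@T[:3,:3], r@T[:3,3]+np.array(s['eef_pos'])
    a=np.array(c['attitude']); A=a if a.shape==(3,3) else rot(a).as_matrix()
    return K,A,np.array(c['xyz'])
def pix2z(cm,uv,z):
    K,A,p=cm; d=A@np.linalg.inv(K)@np.array([uv[0],uv[1],1.]); return p+d*(z-p[2])/d[2]
def proj(cm,P):
    K,A,p=cm; q=K@(A.T@(np.array(P,float)-p)); return q[:2]/q[2]
def snap(name,fn,scale=1,crop=None):
    im=viewer.capture(name)[:,:,::-1]
    cv2.imwrite('pics/raw_'+fn,im)
    if crop: im=im[crop[1]:crop[3],crop[0]:crop[2]]
    cv2.imwrite('pics/'+fn,cv2.resize(im,None,fx=scale,fy=scale,interpolation=cv2.INTER_CUBIC))
E
python3 - <<'E'
from h import *
s=ctrl.sense(); print(s)
for n in('scene','top','wrist'): print(n,viewer.calibration(n))
snap('top','top0.png',1.4); snap('scene','scene0.png',1.4)
E
```

```text
{'time_s': 0.0, 'joints': array([ 1.10258511e+00,  3.13455549e-01,  1.49844673e+00,  3.00546824e-05,
        1.33102244e+00, -2.23391879e-01]), 'dq': array([-0.00030236,  0.00046182,  0.00025823,  0.00132852, -0.0030197 ,
       -0.0002869 ]), 'tau': array([-8.09455832e-04, -4.12276018e+01, -2.59744513e+01, -2.00084651e-04,
        4.12344365e-03, -2.94915060e-05]), 'eef_pos': array([127.10831087, 509.06627756, 199.42864277]), 'ee_rot': array([ 0.7016459 ,  0.08590362,  0.70198458, -0.08678278]), 'force': array([ 0.39058093,  0.14640362, -0.09597854]), 'wrist_torque': array([0.02275192, 0.03007711, 0.01253824]), 'grip_width': 0.9991640669999858}
scene {'fx': 498.53157564173495, 'fy': 498.53157564173495, 'cx': 280.9725819912484, 'cy': 210.41168968493875, 'xyz': array([1167.35560497,  582.83071056, 1252.23065845]), 'attitude': array([-0.13358762,  0.37583554,  0.86681796, -0.29921335])}
top {'fx': 381.57014059511476, 'fy': 381.57014059511476, 'cx': 283.1647116829814, 'cy': 211.35709703095048, 'xyz': array([ 363.46097051,    1.95674157, 1371.8680079 ]), 'attitude': array([ 0.04560079, -0.7013776 ,  0.70937361, -0.0527172 ])}
wrist {'fx': 372.2989030014979, 'fy': 372.2989030014979, 'cx': 287.9909348234306, 'cy': 211.6422707001031, 'T_tool_cam': array([[-5.51294156e-04, -3.09148245e-01,  9.51013701e-01,
        -1.73288085e+02],
       [ 9.99999728e-01,  2.95541787e-04,  6.75763378e-04,
        -1.77532813e+00],
       [-4.89975351e-04,  9.51013815e-01,  3.09147998e-01,
        -7.85534767e+01],
       [ 0.00000000e+00,  0.00000000e+00,  0.00000000e+00,
         1.00000000e+00]])}
```

View pics/top0.png

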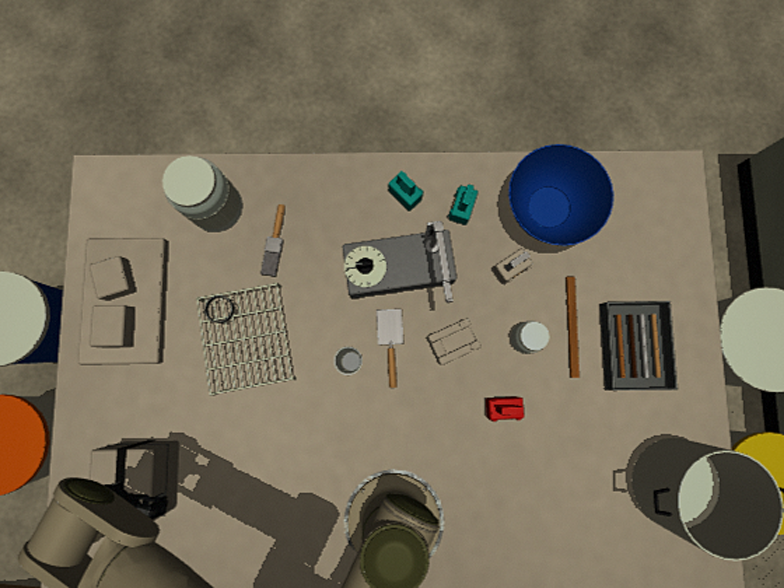

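View pics/scene0.png

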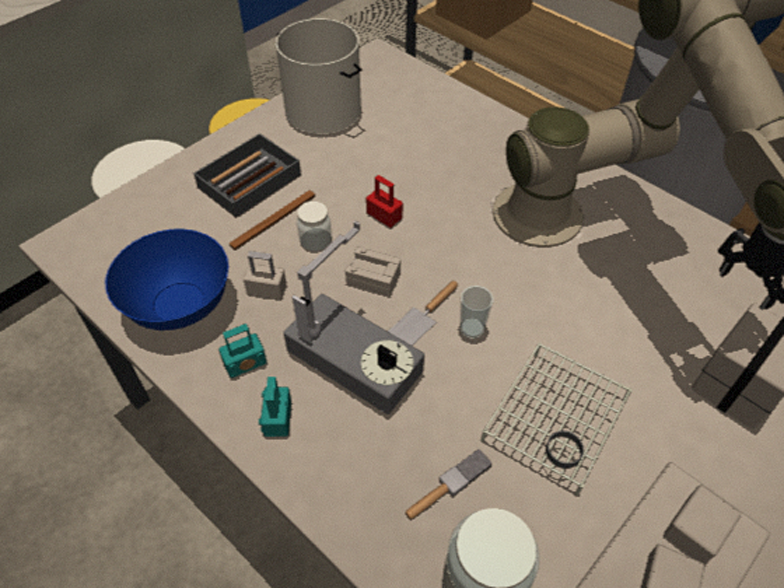

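```bash
python3 - <<'E'
import cv2,numpy as np
a=cv2.imread('pics/raw_top0.png')[152:222,238:390]; b=cv2.imread('pics/raw_scene0.png')[155:295,165:310]
cv2.imwrite('pics/c1.png',cv2.resize(a,None,fx=5,fy=5,interpolation=cv2.INTER_CUBIC))
cv2.imwrite('pics/c2.png',cv2.resize(b,None,fx=4,fy=4,interpolation=cv2.INTER_CUBIC))
E
```

```text
(no output)
```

View pics/c1.png

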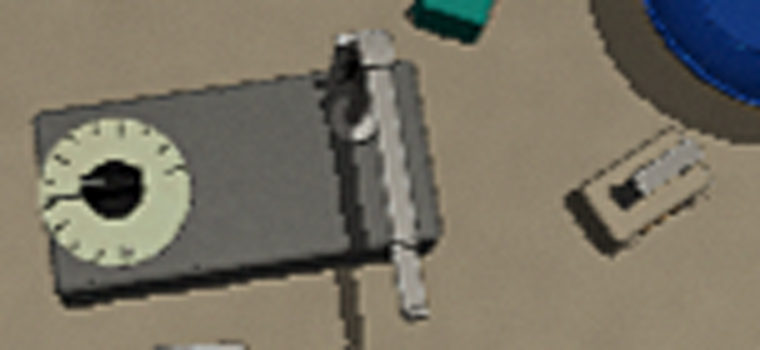

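View pics/c2.png

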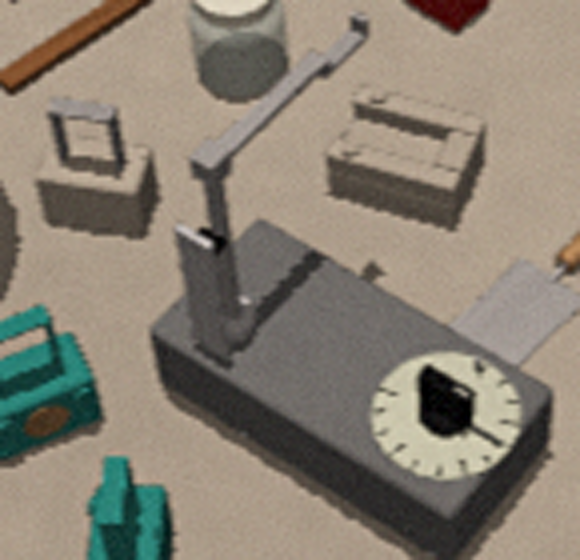

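```bash
python3 - <<'E'
from h import *
c=cam('top'); f=lambda x,y:(238+x/5,152+y/5)
C=[pix2z(c,f(*p),80)[:2] for p in [(37,117),(57,292),(437,240),(413,62)]]
FL,NL,NR,FR=C; print('scale corners',np.round(C))
print('len',[round(np.linalg.norm(a-b)) for a,b in((FL,NL),(NL,NR),(NR,FR),(FR,FL))])
o=np.mean(C,0); yv=(FL+NL-FR-NR); yaw=np.arctan2(yv[1],yv[0])-np.pi/2; print('scale o',o,'yaw',yaw)
Rz=lambda a:np.array([[np.cos(a),-np.sin(a)],[np.sin(a),np.cos(a)]])
print('dial c meas',pix2z(c,f(116,192),82)[:2],'exp',o+Rz(yaw)@[0,85])
hs=o+Rz(yaw)@[-112,-85]
print('seat exp',hs,'tip meas',pix2z(c,f(414,312),264)[:2],'exp',o+Rz(yaw)@[-137,-85])
print('needle meas',pix2z(c,f(48,203),84)[:2])
a,b=[pix2z(c,f(*p),118)[:2] for p in[(632,190),(698,148)]]; print('bail ends',a,b,np.linalg.norm(a-b),(a+b)/2,np.arctan2(*(a-b)[::-1]))
B=[pix2z(c,f(*p),56)[:2] for p in [(580,193),(680,128),(712,180),(615,240)]]; print('block',np.round(B),np.mean(B,0))
g=lambda x,y:(x/1.4,y/1.4)
Q=[pix2z(c,g(*p),45)[:2] for p in[(198,299),(280,285),(296,379),(211,394)]];print('rack',np.round(Q),np.mean(Q,0),[np.linalg.norm(Q[i]-Q[i-1]) for i in range(4)])
d=cam('scene'); h=lambda x,y:(165+x/4,155+y/4)
a,b=[pix2z(d,h(*p),118)[:2] for p in[(52,103),(118,108)]]; print('scene bail',a,b,(a+b)/2)
Cs=[pix2z(d,h(*p),80)[:2] for p in [(440,513),(550,395),(262,220),(155,330)]];print('scene scale',np.round(Cs),np.mean(Cs,0))
print('scene tip',pix2z(d,h(360,20),264))
print('jar',pix2z(c,g(533,336),95),'half',pix2z(c,g(453,341),50),'tumbler',pix2z(c,g(349,361),60),'bowl edge')
E
```

```text
scale corners [[ 671.  117.]
 [ 549.  103.]
 [ 582. -158.]
 [ 708. -144.]]
len [123, 263, 127, 264]
scale o [627.62059547 -20.51610853] yaw 0.1331056091916245
dial c meas [617.61026046  62.50250174] exp [616.33999759  63.73202564]
seat exp [ 527.89188715 -119.62808933] tip meas [ 508.38379763 -120.36755506] exp [ 503.11302416 -122.94591223]
needle meas [610.01334568 109.04717035]
bail ends [ 608.36836271 -284.85390664] [ 636.65541561 -330.52777366] 53.723919166321615 [ 622.51188916 -307.69084015] 2.125305679361665
block [[ 619. -262.]
 [ 665. -335.]
 [ 627. -356.]
 [ 585. -286.]] [ 623.86118481 -309.64969755]
rack [[547. 483.]
 [580. 279.]
 [346. 236.]
 [313. 442.]] [446.38722666 360.21857587] [np.float64(237.6204105642873), np.float64(206.4317357296394), np.float64(237.7225017059712), np.float64(209.048926631057)]
scene bail [ 638.37935333 -326.98549809] [ 607.40584375 -286.77510122] [ 622.89259854 -306.88029966]
scene scale [[ 679.  116.]
 [ 558.  108.]
 [ 588. -153.]
 [ 710. -135.]] [633.79553351 -15.95220372]
scene tip [ 512.92361013 -115.45872445  264.        ]
jar [ 441.7960053  -337.81610689   95.        ] half [ 434.46879362 -150.98122489   50.        ] tumbler [388.22707538 105.08526345  60.        ] bowl edge
```

```bash
cat >> h.py <<'E'
def Rd(a): return np.array([[0,np.cos(a),np.sin(a)],[0,np.sin(a),-np.cos(a)],[-1,0,0.]])
def plan(pos,a):
    s=ctrl.sense(); r=rot(s['ee_rot'])
    d=r.inv().apply(np.array(pos)-s['eef_pos']); w=(r.inv()*R.from_matrix(Rd(a))).as_rotvec(degrees=True)
    print('delta',np.round(d,1),np.round(w,1),'dist',round(np.linalg.norm(d)))
def where():
    s=ctrl.sense(); m=rot(s['ee_rot']).as_matrix()
    print(round(s['time_s'],2),np.round(s['eef_pos'],1),'a',round(np.arctan2(m[1,1],m[0,1]),3),'tilt',np.round(m[:2,0],3),'F',np.round(s['force'],2),'g',round(s['grip_width'],3),'q',np.round(s['joints'],2))
E
python3 - <<'E'
from h import *
where(); c=cam('top')
g=lambda x,y:(x/1.4,y/1.4)
for z in(90,130):print('bowl',z,[np.round(pix2z(c,g(*p),z)[:2]) for p in((509,200),(562,245),(613,190))])
plan((400,60,340),1.7); plan((570,-290,250),2.125);plan((570,-290,250),2.125-np.pi)
E
```

```text
0.1 [127.1 509.1 199.5] a 1.326 tilt [-0.001 -0.001] F [ 0.03 -0.46  0.17] g 1.001 q [ 1.1   0.31  1.5   0.    1.33 -0.22]
bowl 90 [array([ 781., -295.]), array([ 665., -421.]), array([ 805., -557.])]
bowl 130 [array([ 768., -286.]), array([ 656., -408.]), array([ 791., -540.])]
delta [-140.2 -369.8  373.5] [-21.4  -0.    0.1] dist 544
delta [ -49.9 -668.   623.3] [-45.8  -0.    0.1] dist 915
delta [ -49.9 -668.   623.3] [1.342e+02 1.000e-01 0.000e+00] dist 915
```

```bash
python3 - <<'E'
from h import *
plan((400,60,340),0.1)
E
```

```text
delta [-140.2 -369.8  373.5] [70.2  0.   0.1] dist 544
```

Call:
carry_out --pt "-1 -140 -370 373 70 0 0" --pt "-1 -140 -370 373 70 0 0" --pt "-1 -140 -370 373 70 0 0" --pt "-1 -140 -370 373 70 0 0" --pt "-1 -140 -370 373 70 0 0"

```text
time_s: 0.72
eef_pos: [284.1, 249.3, 280.9]
ee_rot: [0.586, 0.396, 0.586, -0.396]
force: [1.1, 0.8, 0.6]
grip_width: 1.001
```

```bash
python3 - <<'E'
from h import *
where();plan((590,-290,300),-1.017)
E
```

```text
0.72 [284.1 249.3 280.9] a 0.383 tilt [0. 0.] F [1.06 0.8  0.56] g 1.001 q [ 0.41 -0.08  1.73 -0.    1.49  0.02]
delta [-19.1  82.3 614.6] [80.2 -0.  -0. ] dist 620
```

Call:
carry_out --pt "-1 -60 82 614 80 0 0" --pt "-1 -60 82 614 80 0 0" --pt "-1 -60 82 614 80 0 0" --pt "-1 -60 82 614 80 0 0" --pt "-1 -60 82 614 80 0 0"

```text
time_s: 1.35
eef_pos: [439.1, -20.7, 310.7]
ee_rot: [0.344, 0.618, 0.344, -0.618]
force: [0.7, 1.2, -0.3]
grip_width: 1.0
```

```bash
python3 - <<'E'
from h import *
where();plan((600,-290,300),-1.017)
E
```

```text
1.35 [439.1 -20.7 310.7] a -0.556 tilt [-0.  0.] F [ 0.66  1.19 -0.32] g 1.0 q [-0.31  0.06  1.52  0.    1.56  0.24]
delta [ 10.6 278.7 143.9] [26.4 -0.   0. ] dist 314
```

Call:
carry_out --pt "-1 -15 279 144 26.4 0 0" --pt "-1 -15 279 144 26.4 0 0" --pt "-1 -15 279 144 26.4 0 0" --pt "-1 -15 279 144 26.4 0 0" --pt "-1 -15 279 144 26.4 0 0"

```text
time_s: 1.98
eef_pos: [601.1, -287.2, 325.3]
ee_rot: [-0.196, -0.679, -0.196, 0.68]
force: [0.1, 0.1, 0.2]
grip_width: 0.999
```

Call:
carry_out --pt "-0.6 40 20 0 0 0 0" --pt "-0.6 70 20 0 0 0 0" --pt "-0.6 70 20 0 0 0 0" --pt "-0.6 70 20 0 0 0 0" --pt "-0.6 70 20 0 0 0 0"

```text
time_s: 2.6
eef_pos: [611.5, -302.4, 257.5]
ee_rot: [0.197, 0.68, 0.195, -0.679]
force: [0.5, 0.3, -0.2]
grip_width: 0.798
```

```bash
python3 - <<'E'
from h import *
where(); s=ctrl.sense(); c=cam('wrist',s)
snap('wrist','w1.png',1.4)
for P in ((622.5,-307.5,118),(622.5,-307.5,56)): print(proj(c,P)*1.4)
E
```

```text
2.6 [ 611.5 -302.4  257.5] a -1.009 tilt [ 0.002 -0.002] F [ 0.49  0.26 -0.22] g 0.798 q [-0.63  0.67  0.81 -0.    1.66  0.38]
[416.36621655 250.68214452]
[414.07047994 231.61903832]
```

View pics/w1.png

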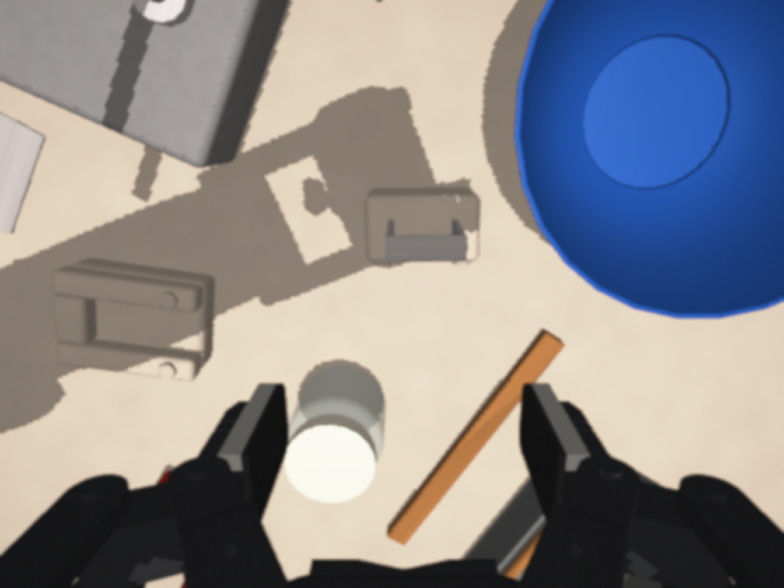

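```bash
python3 - <<'E'
from h import *
s=ctrl.sense(); c=cam('wrist',s)
f=lambda x,y:(x/1.4,y/1.4)
p=pix2z(c,f(426.5,248.5),118); print(p, pix2z(c,f(386,250),118)-pix2z(c,f(467,250),118))
# block top z=56 corners
print(pix2z(c,f(422,228),56))
im=cv2.imread('pics/raw_w1.png'); print(np.array2string(im[162:194:2,262:345:6,0]))
m=p.copy(); m[2]=150; plan(m,-1.013); m[2]=78; plan(m,-1.013)
E
```

```text
[ 626.87947973 -311.92996455  118.        ] [-26.40665509  42.00063729   0.        ]
[ 627.6854026  -310.84090883   56.        ]
[[106 120 119  93 118 119 119 119 119 119 104  95 118 115]
 [106 120 118  93 119 119 119 119 119 119 104  90 140 143]
 [106 120 116  93 119 116 117 117 117 117 103  88 187 174]
 [105 120 116 102 113 111 112 113 113 115 112 108 186 177]
 [104 120 117 117 118 117 118 118 118 118 118 118 177 178]
 [105 120 118 119 119 119 120 120 119 120 119 120 180 178]
 [106 120 118 121 121 121 121 120 121 120 120 120 172 177]
 [106 120 117 118 118 118 119 118 118 118 118 119 166 177]
 [104 120 117 118 117 118 118 117 118 117 117 117 171 176]
 [105 120 118 119 119 119 118 118 118 118 118 118 190 176]
 [106 120 117 118 118 118 117 117 117 117 117 117 194 176]
 [107 114 111 116 116 115 115 115 115 116 115 115 178 175]
 [112 102 102 107 109 126 133 133 142 142 130 136 151 190]
 [115 106 108 110 130 186 191 191 194 192 180 181 171 196]
 [135 165 132 148 180 196 196 196 198 197 195 192 192 196]
 [187 197 188 190 198 197 197 196 197 196 196 196 197 196]]
delta [107.2  16.   -7.9] [ 0.2 -0.1 -0.1] dist 109
delta [179.2  15.9  -7.9] [ 0.2 -0.1 -0.1] dist 180
```

Call:
carry_out --pt "-0.6 40 16 -8 0.2 0 0" --pt "-0.6 80 16 -8 0.2 0 0" --pt "-0.6 115 16 -8 0.2 0 0" --pt "-0.6 145 16 -8 0.2 0 0" --pt "-0.6 177 16 -8 0.2 0 0"

```text
time_s: 3.28
eef_pos: [626.8, -311.9, 78.6]
ee_rot: [0.195, 0.68, 0.194, -0.679]
force: [0.7, -0.1, 0.3]
grip_width: 0.796
```

Call:
carry_out --pt "-0.6 0 0 0 0 0 0" --pt "0.2 0 0 0 0 0 0" --pt "1 0 0 0 0 0 0" --pt "1 0 0 0 0 0 0" --pt "1 0 0 0 0 0 0" --newtons 60

```text
time_s: 3.9
eef_pos: [627.2, -312.0, 81.3]
ee_rot: [0.196, 0.681, 0.194, -0.679]
force: [-2.6, 1.1, 5.9]
grip_width: 0.553
```

```bash
python3 - <<'E'
from h import *
where(); s=ctrl.sense(); c=cam('wrist',s)
snap('wrist','w2.png',1.2)
E
```

```text
3.9 [ 627.2 -312.    81.3] a -1.013 tilt [ 0.003 -0.002] F [-2.57  1.08  5.93] g 0.553 q [-0.63  0.8   1.03  0.    1.31  0.38]
```

View pics/w2.png

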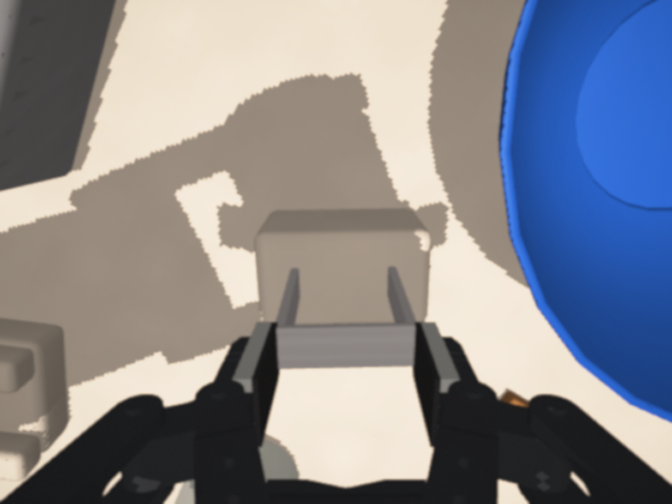

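Call:
carry_out --pt "1 -15 0 0 0 0 0" --pt "1 -50 0 0 0 0 0" --pt "1 -90 0 0 0 0 0" --pt "1 -135 0 0 0 0 0" --pt "1 -175 0 0 0 0 0"

```text
time_s: 4.58
eef_pos: [626.3, -311.7, 256.6]
ee_rot: [0.195, 0.68, 0.194, -0.679]
force: [-0.1, -0.6, -2.1]
grip_width: 0.554
```

```bash
python3 - <<'E'
from h import *
where(); plan((455,-127,256),0.133-np.pi/2)
E
```

```text
4.58 [ 626.3 -311.7  256.6] a -1.013 tilt [ 0.002 -0.001] F [-0.07 -0.59 -2.09] g 0.554 q [-0.63  0.72  0.72 -0.    1.7   0.38]
delta [ 1.000e-01 -2.474e+02  4.760e+01] [24.3 -0.1 -0.1] dist 252
```

```bash
python3 - <<'E'
from h import *
plan((450,-260,256),0.133-np.pi/2)
E
```

```text
delta [   0.3 -137.2  122.2] [24.3 -0.1 -0.1] dist 184
```

Call:
carry_out --pt "1 0 -30 27 5 0 0" --pt "1 0 -65 58 11 0 0" --pt "1 0 -100 89 17 0 0" --pt "1 0 -125 111 22 0 0" --pt "1 0 -137 122 24.3 0 0"

```text
time_s: 5.2
eef_pos: [449.1, -259.6, 255.1]
ee_rot: [0.047, 0.706, 0.046, -0.705]
force: [1.3, -0.6, -3.3]
grip_width: 0.552
```

```bash
python3 - <<'E'
from h import *
where(); plan((448,-128,256),0.133-np.pi/2)
E
```

```text
5.2 [ 449.1 -259.6  255.1] a -1.44 tilt [ 0.001 -0.001] F [ 1.31 -0.62 -3.28] g 0.552 q [-0.75  0.26  1.42 -0.    1.46  0.69]
delta [  -1.1 -130.7  -16.1] [-0.1 -0.1 -0.1] dist 132
```

Call:
carry_out --pt "1 0 -30 -4 0 0 0" --pt "1 0 -65 -8 0 0 0" --pt "1 -1 -100 -12 0 0 0" --pt "1 -1 -122 -15 0 0 0" --pt "1 -1 -131 -16 0 0 0"

```text
time_s: 5.82
eef_pos: [448.9, -127.3, 255.6]
ee_rot: [0.048, 0.706, 0.047, -0.705]
force: [-0.1, -0.2, -2.8]
grip_width: 0.554
```

```bash
python3 - <<'E'
from h import *
where(); s=ctrl.sense(); c=cam('wrist',s)
snap('wrist','w3.png',1.4)
for P in((532,-117,250),(510.5,-118,264)):print(proj(c,P)*1.4)
E
```

```text
5.83 [ 448.9 -127.3  255.6] a -1.436 tilt [ 0.001 -0.001] F [-0.09 -0.2  -2.84] g 0.554 q [-0.53  0.14  1.56 -0.    1.43  0.91]
[400.47498204 112.37634178]
[394.28086551 184.11519752]
```

View pics/w3.png

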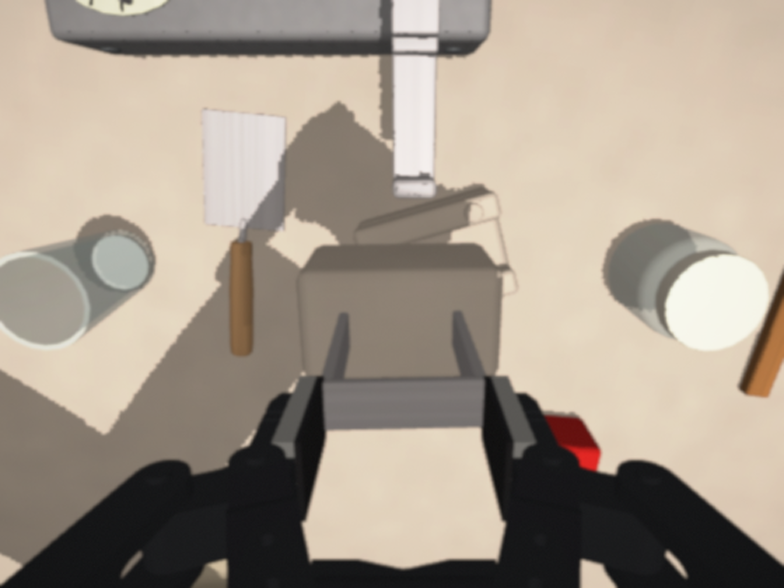

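```bash
python3 - <<'E'
from h import *
s=ctrl.sense(); c=cam('wrist',s); f=lambda x,y:(x/1.4,y/1.4)
p=pix2z(c,f(415,183),264); q=pix2z(c,f(415,196),244); print('tip',p,q)
print('bar step front',pix2z(c,f(415,50),263),'housing edge',pix2z(c,f(55,38),80),pix2z(c,f(485,38),80),'w',np.linalg.norm(pix2z(c,f(395,180),264)-pix2z(c,f(435,180),264)))
u=np.array([np.cos(.133),np.sin(.133),0]); print('seat',p+25*u)
E
```

```text
tip [ 511.67655663 -124.01864576  264.        ] [ 505.36248168 -125.36294027  244.        ]
bar step front [ 549.07911445 -118.69673328  263.        ] housing edge [550.44125237  97.88098983  80.        ] [ 585.52694819 -160.40600903   80.        ] w 12.396686016230639
seat [ 536.45576988 -120.70343975  264.        ]
```

```bash
python3 - <<'E'
from h import *
plan((531,-121,250.5),0.134-np.pi/2); plan((460,-130.5,250.5),0.134-np.pi/2)
E
```

```text
delta [  5.    5.1 -82.2] [ 0.  -0.1 -0. ] dist 82
delta [  4.9   5.  -10.5] [ 0.  -0.1 -0. ] dist 13
```

Call:
carry_out --pt "1 5 5 -10 0 0 0" --pt "1 5 5 -30 0 0 0" --pt "1 5 5 -50 0 0 0" --pt "1 5 5 -70 0 0 0" --pt "1 5 5 -82 0 0 0"

```text
time_s: 6.5
eef_pos: [531.8, -123.0, 248.7]
ee_rot: [-0.047, -0.705, -0.047, 0.706]
force: [-1.0, 1.0, -2.9]
grip_width: 0.554
```

```bash
python3 - <<'E'
from h import *
where(); 
a=viewer.capture('wrist')[:,:,::-1]; b=viewer.capture('scene')[140:270,170:300,::-1]
cv2.imwrite('pics/raw_w4.png',a)
b=cv2.resize(b,(420,420),interpolation=cv2.INTER_CUBIC); cv2.imwrite('pics/w4.png',cv2.resize(np.hstack([a[:,100:460],b]),None,fx=1.0,fy=1.0))
E
```

```text
6.5 [ 531.8 -123.   248.7] a -1.438 tilt [-0.001  0.   ] F [-1.01  1.02 -2.92] g 0.554 q [-0.44  0.33  1.35 -0.    1.46  1.  ]
```

View pics/w4.png

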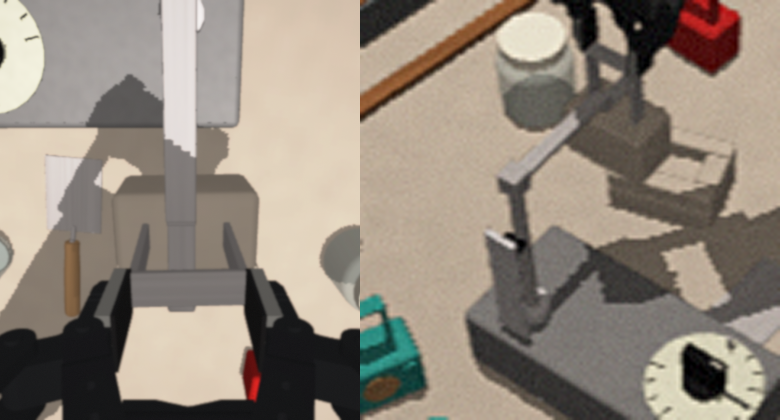

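```bash
python3 - <<'E'
from h import *
s=ctrl.sense(); c=cam('wrist',s)
print('step',pix2z(c,(281,222),263),'tip low',pix2z(c,(281,310),244),'tip hi',pix2z(c,(281,308),264),'strap',pix2z(c,(287,268),285),pix2z(c,(287,306),285))
E
```

```text
step [ 553.77091556 -118.34305144  263.        ] tip low [ 496.1385899  -125.40135042  244.        ] tip hi [ 510.06285066 -123.98431655  264.        ] strap [ 542.21455429 -122.7019561   285.        ] [ 524.66713776 -125.0479391   285.        ]
```

Call:
carry_out --pt "1 8 0 0 0 0 0" --pt "1 16 0 0 0 0 0" --pt "1 22 0 0 0 0 0" --pt "1 27 0 0 0 0 0" --pt "1 31 0 0 0 0 0"

```text
time_s: 7.22
eef_pos: [530.7, -122.2, 218.3]
ee_rot: [-0.047, -0.706, -0.047, 0.706]
force: [-0.7, -0.1, -2.6]
grip_width: 0.551
```

Call:
carry_out --pt "1 3 0 0 0 0 0" --pt "1 5 0 0 0 0 0" --pt "1 7 0 0 0 0 0" --pt "1 8 0 0 0 0 0" --pt "1 8 0 0 0 0 0"

```text
time_s: 7.85
eef_pos: [530.8, -122.1, 210.5]
ee_rot: [0.047, 0.706, 0.047, -0.706]
force: [-1.0, -0.9, -0.9]
grip_width: 0.555
```

Call:
carry_out --pt "1 2 0 0 0 0 0" --pt "1 4 0 0 0 0 0" --pt "1 5 0 0 0 0 0" --pt "1 5 0 0 0 0 0" --pt "1 5 0 0 0 0 0"

```text
time_s: 8.48
eef_pos: [530.9, -122.2, 205.6]
ee_rot: [0.047, 0.706, 0.047, -0.705]
force: [0.5, 0.3, -0.6]
grip_width: 0.55
```

Call:
carry_out --pt "-0.2 0 0 0 0 0 0" --pt "-0.4 0 0 0 0 0 0" --pt "-0.6 0 0 0 0 0 0" --pt "-0.7 0 0 0 0 0 0" --pt "-0.7 0 0 0 0 0 0"

```text
time_s: 9.1
eef_pos: [530.8, -122.1, 205.5]
ee_rot: [-0.047, -0.706, -0.047, 0.706]
force: [-0.4, -0.4, 0.4]
grip_width: 0.853
```

Call:
carry_out --pt "-0.7 0 0 0 0 0 0" --pt "-0.7 0 0 0 0 0 0" --pt "-0.7 0 0 0 0 0 0" --pt "-0.7 0 0 0 0 0 0" --pt "-0.7 0 0 0 0 0 0"

```text
time_s: 9.72
eef_pos: [530.8, -122.1, 205.5]
ee_rot: [-0.047, -0.706, -0.047, 0.706]
force: [0.2, 0.2, -0.8]
grip_width: 0.851
```

Call:
carry_out --pt "-0.7 0 0 0 0 0 0" --pt "-0.7 0 0 0 0 0 0" --pt "-0.7 0 0 0 0 0 0" --pt "-0.7 0 0 0 0 0 0" --pt "-0.7 0 0 0 0 0 0"

```text
time_s: 10.35
eef_pos: [530.8, -122.2, 205.5]
ee_rot: [0.047, 0.706, 0.047, -0.706]
force: [-0.5, -0.4, -0.7]
grip_width: 0.849
```

Call:
carry_out --pt "-0.7 0 0 0 0 0 0" --pt "-0.7 0 0 0 0 0 0" --pt "-0.7 0 0 0 0 0 0" --pt "-0.7 0 0 0 0 0 0" --pt "-0.7 0 0 0 0 0 0"

```text
time_s: 10.98
eef_pos: [530.8, -122.1, 205.5]
ee_rot: [0.047, 0.706, 0.047, -0.706]
force: [-0.5, -0.4, -0.4]
grip_width: 0.848
```

```bash
python3 - <<'E'
from h import *
where(); 
a=viewer.capture('wrist')[:,:,::-1]; b=viewer.capture('scene')[140:270,170:300,::-1]
cv2.imwrite('pics/raw_w5.png',a)
b=cv2.resize(b,(420,420),interpolation=cv2.INTER_CUBIC); cv2.imwrite('pics/w5.png',np.hstack([a[:,100:460],b]))
E
```

```text
10.97 [ 530.8 -122.1  205.5] a -1.437 tilt [ 0. -0.] F [-0.46 -0.36 -0.42] g 0.848 q [-0.44  0.35  1.43 -0.    1.36  1.  ]
```

View pics/w5.png

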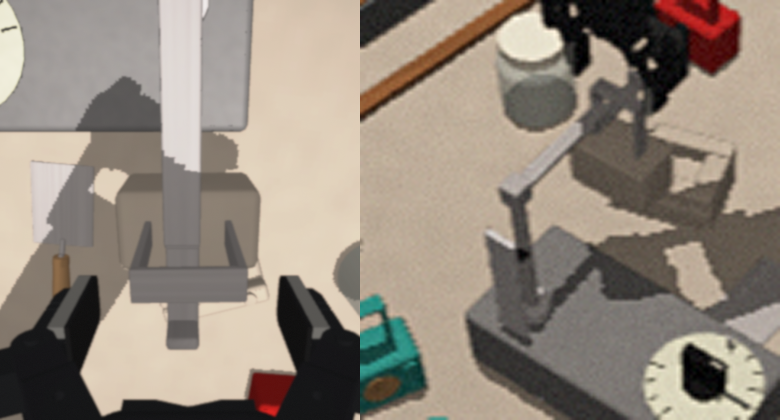

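Call:
carry_out --pt "-0.3 0 0 0 0 0 0" --pt "0.1 0 0 0 0 0 0" --pt "0.6 0 0 0 0 0 0" --pt "1 0 0 0 0 0 0" --pt "1 0 0 0 0 0 0" --newtons 60

```text
time_s: 11.7
eef_pos: [530.8, -122.3, 205.6]
ee_rot: [0.047, 0.706, 0.047, -0.705]
force: [0.3, 0.5, 1.2]
grip_width: 0.004
```

Call:
carry_out --pt "1 -5 0 0 0 0 0" --pt "1 -12 0 0 0 0 0" --pt "1 -22 0 0 0 0 0" --pt "1 -32 0 0 0 0 0" --pt "1 -43 0 0 0 0 0"

```text
time_s: 12.32
eef_pos: [530.8, -122.2, 249.4]
ee_rot: [0.047, 0.706, 0.047, -0.705]
force: [0.1, -0.2, 0.2]
grip_width: -0.002
```

```bash
python3 - <<'E'
from h import *
where(); s=ctrl.sense(); c=cam('wrist',s)
snap('wrist','w6.png')
a=cv2.imread('pics/raw_w6.png'); cv2.imwrite('pics/w6.png',a[:,100:460])
plan((445,-134,250),0.134-np.pi/2)
E
```

```text
12.32 [ 530.8 -122.2  249.4] a -1.437 tilt [ 0. -0.] F [ 0.11 -0.18  0.16] g -0.002 q [-0.44  0.33  1.35 -0.    1.46  1.  ]
delta [ 0.7  0.  87.1] [-0.  -0.1 -0.1] dist 87
```

View pics/w6.png

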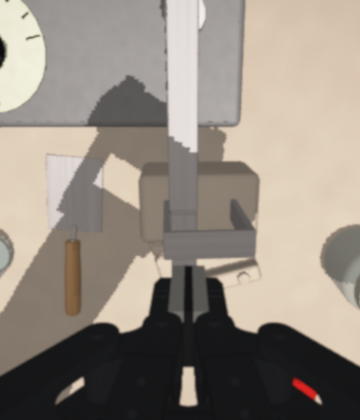

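```bash
python3 - <<'E'
from h import *
s=ctrl.sense(); c=cam('wrist',s); u=np.array([np.cos(.134),np.sin(.134),0])
for z in(236,240,244):
  A=pix2z(c,(264,257),z);B=pix2z(c,(355,257),z);C=pix2z(c,(310,232),z)
  print(z,'near L/R',A,B,'len',np.linalg.norm(A-B),'far mid',C,'mid',((A+B)/2+C)/2,'yaw',np.arctan2(*(A-B)[1::-1])-np.pi/2)
print('tip?',pix2z(c,(282,262),250),'step',pix2z(c,(282,212),250))
s5=dict(s); s5['eef_pos']=np.array([530.8,-122.1,205.5]); c5=cam('wrist',s5)
for z in(236,240,244):
  A=pix2z(c5,(230,302),z);B=pix2z(c5,(347,302),z);C=pix2z(c5,(289,269),z); print('w5',z,A,B,np.linalg.norm(A-B),((A+B)/2+C)/2)
print('w5 tip hi front',pix2z(c5,(283,332),250),'step',pix2z(c5,(281,245),249))
E
```

```text
236 near L/R [ 521.63335623 -112.1665581   236.        ] [ 528.32378635 -162.03717165  236.        ] len 50.31739214046246 far mid [ 539.6233733  -135.13402208  236.        ] mid [ 532.3009723  -136.11794348  236.        ] yaw 0.1333595072691074
240 near L/R [ 523.49707486 -112.19470472  240.        ] [ 530.04539131 -161.00599982  240.        ] len 49.248583514506194 far mid [ 541.10495994 -134.67430909  240.        ] mid [ 533.93809651 -135.63733068  240.        ] yaw 0.1333595072691094
244 near L/R [ 525.36079349 -112.22285134  244.        ] [ 531.76699626 -159.97482799  244.        ] len 48.179774888549886 far mid [ 542.58654657 -134.21459609  244.        ] mid [ 535.57522073 -135.15671788  244.        ] yaw 0.13335950726910695
tip? [ 526.59509695 -121.75521876  250.        ] step [ 553.37329453 -118.28121929  250.        ]
w5 236 [518.93630104 -99.93539605 236.        ] [ 525.73122383 -150.65659144  236.        ] 51.17431619000809 [ 530.24955997 -124.33025607  236.        ]
w5 240 [ 521.45328077 -100.30718682  240.        ] [ 528.05809095 -149.60927269  240.        ] 49.742528968745084 [ 532.45001023 -124.0195121   240.        ]
w5 244 [ 523.97026051 -100.67897759  244.        ] [ 530.38495806 -148.56195394  244.        ] 48.31074174748209 [ 534.65046049 -123.70876812  244.        ]
w5 tip hi front [ 516.76765408 -123.75377739  250.        ] step [ 554.11487611 -118.10447283  249.        ]
```

Call:
carry_out --pt "-0.8 -15 6 0 0 0 0" --pt "-0.8 -15 11 -1 0 0 0" --pt "-0.8 -15 11 -2 0 0 0" --pt "-0.8 -15 11 -2 0 0 0" --pt "-0.8 -15 11 -2 0 0 0"

```text
time_s: 13.0
eef_pos: [534.1, -132.6, 263.2]
ee_rot: [-0.047, -0.705, -0.047, 0.706]
force: [-0.1, 1.9, 0.3]
grip_width: 0.901
```

```bash
python3 - <<'E'
from h import *
where(); im=viewer.capture('wrist')[:,:,::-1]; cv2.imwrite('pics/raw_w7.png',im)
for r in (215,220,225,230,235,240,250): print(r,im[r,250:345:3].mean(1).astype(int))
E
```

```text
13.0 [ 534.1 -132.6  263.2] a -1.437 tilt [-0.001  0.   ] F [-0.08  1.92  0.32] g 0.901 q [-0.46  0.33  1.3   0.    1.5   0.98]
215 [ 84  93 112 111 111 110 111 113 111 106 119 119 119 119 119 118 119 118
 118 118 114  77  75  76  83  86 108 118 113 131 198 199]
220 [ 84  93 111 111 111 109 111 113 111 106 119 118 118 118 118 118 118 118
 118 117 117 103  76  75  77  83  86 113 113 137 198 199]
225 [ 84  87  96  97  96  95  96  96  96  94  96  98  98  97  98  97  98  99
 100 100 102 101 102 102 103 104 105 105 111 147 199 200]
230 [108 108 107 108 107 108 108 108 108 108 108 109 108 108 108 108 109 109
 109 109 109 109 110 110 110 110 110 109 112 148 197 200]
235 [112 112 112 112 112 111 111 111 111 111 111 112 111 111 110 111 111 111
 110 110 111 111 110 110 110 110 110 113 188 175 181 199]
240 [108 108 108 109 108 108 108 108 108 108 108 108 108 108 108 109 108 109
 108 108 108 108 108 108 108 108 108 115 194 189 163 197]
250 [106 107 107 107 107 106 106 106 105 106 115 120 121 122 129 128 136 137
 140 143 144 152 152 160 162 169 176 182 200 199 182 167]
```

Call:
carry_out --pt "-0.8 15 0 0 0 0 0" --pt "-0.8 30 0 0 0 0 0" --pt "-0.8 42 0 0 0 0 0" --pt "-0.8 53 0 0 0 0 0" --pt "-0.8 60 0 0 0 0 0"

```text
time_s: 13.68
eef_pos: [534.1, -132.7, 202.7]
ee_rot: [-0.047, -0.705, -0.047, 0.706]
force: [-0.4, -0.1, 0.2]
grip_width: 0.898
```

Call:
carry_out --pt "-0.8 5 0 0 0 0 0" --pt "-0.8 9 0 0 0 0 0" --pt "-0.8 13 0 0 0 0 0" --pt "-0.8 16 0 0 0 0 0" --pt "-0.8 16 0 0 0 0 0"

```text
time_s: 14.3
eef_pos: [534.2, -132.7, 187.4]
ee_rot: [-0.047, -0.705, -0.047, 0.706]
force: [-0.4, -0.2, 0.6]
grip_width: 0.902
```

```bash
python3 - <<'E'
from h import *
where(); im=viewer.capture('wrist')[:,:,::-1]; cv2.imwrite('pics/w8.png',im[150:,60:500])
E
```

```text
14.3 [ 534.2 -132.7  187.4] a -1.437 tilt [-0.  0.] F [-0.42 -0.23  0.56] g 0.902 q [-0.46  0.38  1.44  0.    1.32  0.98]
```

View pics/w8.png

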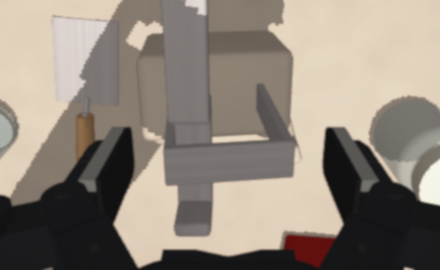

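Call:
carry_out --pt "-0.5 0 0 0 0 0 0" --pt "-0.1 0 0 0 0 0 0" --pt "0.4 0 0 0 0 0 0" --pt "1 0 0 0 0 0 0" --pt "1 0 0 0 0 0 0" --newtons 60

```text
time_s: 14.98
eef_pos: [534.3, -132.8, 187.6]
ee_rot: [0.047, 0.706, 0.047, -0.705]
force: [0.8, -0.8, 0.6]
grip_width: 0.57
```

Call:
carry_out --pt "1 -8 0 0 0 0 0" --pt "1 -20 -3 0 0 0 0" --pt "1 -30 -8 0 0 0 0" --pt "1 -40 -10 0 0 0 0" --pt "1 -46 -10 0 0 0 0"

```text
time_s: 15.6
eef_pos: [533.0, -122.7, 234.3]
ee_rot: [0.047, 0.706, 0.047, -0.705]
force: [-0.9, -0.3, -2.9]
grip_width: 0.57
```

```bash
python3 - <<'E'
from h import *
where(); im=viewer.capture('wrist')[:,:,::-1]; cv2.imwrite('pics/raw_w9.png',im)
for col in (250,288,330): print(col,im[250:360:4,col].mean(1).astype(int))
for row in (200,300,310,320,340): print(row,im[row,200:380:5].mean(1).astype(int))
plan((448,-133,233.5),0.134-np.pi/2)
E
```

```text
15.6 [ 533.  -122.7  234.3] a -1.437 tilt [ 0.001 -0.   ] F [-0.89 -0.26 -2.94] g 0.57 q [-0.44  0.34  1.37  0.    1.43  1.  ]
250 [126 127 126 126 125 126 125 126 125 133 209  97 116 114 117 117 114 114
 116 112 114 206 209 208 208 209 208 208]
288 [120 120 120 120 120 120 119 119 119 119 112 102 116 115 118 115 114 115
 115 112 113 208 207 207 207 207 207 206]
330 [ 90  90  86  82  81  81  81  81  80  87  93 114 115 117 118 116 113 116
 113 114 206 209 208 207 206 206 207 208]
200 [118 108  97  98  97  97  97  98  98  97  97  97  97 120 122 123 122 122
 124 118 100 100  99 100 100 100 100 101 101 101 103 206 209 210 210 211]
300 [ 87  86  86  20  18 114 116 115 115 115 115 115 115 114 115 114 115 114
 114 114 114 114 115 115 115 116 115 117 117 116 116  17  19  78  86  87]
310 [ 86  86  28  18  17 111 118 118 117 117 117 117 117 116 116 116 116 116
 115 115 115 116 115 116 116 116 116 115 115 114 107  16  16  22  85  86]
320 [109 107  27  16  17 102 114 114 115 115 115 115 116 116 116 116 116 116
 116 116 116 116 116 116 116 115 115 115 115 114  97  17  16  24  90 112]
340 [ 23  20  26  16  18 193 206 207 208 208 208 208 209 209 209 208 207 207
 207 208 207 207 207 207 207 207 208 208 209 209 207  21  17  26  21  21]
delta [ 1.2 -1.3 85.8] [-0.  -0.1 -0. ] dist 86
```

Call:
carry_out --pt "1 -4 0 0 0 0 0" --pt "1 -4 0 20 0 0 0" --pt "1 -4 0 40 0 0 0" --pt "1 -4 0 65 0 0 0" --pt "1 -4 0 90 0 0 0"

```text
time_s: 16.27
eef_pos: [442.8, -134.9, 237.4]
ee_rot: [-0.047, -0.705, -0.047, 0.706]
force: [-0.2, -0.8, -2.3]
grip_width: 0.571
```

```bash
python3 - <<'E'
from h import *
where()
t=np.array([446,360])-45*np.array([np.cos(.173),np.sin(.173)])
print('target',t); plan((380,-60,285),-1.4); plan((t[0],t[1],285),-1.4)
E
```

```text
16.27 [ 442.8 -134.9  237.4] a -1.437 tilt [-0.  0.] F [-0.16 -0.78 -2.33] g 0.571 q [-0.55  0.15  1.61 -0.    1.39  0.89]
target [401.67172465 352.25377481]
delta [-47.6 -82.6  52.3] [-2.1  0.   0. ] dist 109
delta [ -47.6 -488.4  -24. ] [-2.1  0.   0. ] dist 491
```

Call:
carry_out --pt "1 0 -35 -2 0 0 0" --pt "1 0 -85 -4 0 0 0" --pt "1 0 -140 -7 0 0 0" --pt "1 0 -195 -10 -1 0 0" --pt "1 0 -250 -13 -1 0 0"

```text
time_s: 16.9
eef_pos: [422.9, 116.3, 237.6]
ee_rot: [0.053, 0.705, 0.053, -0.705]
force: [1.5, -0.2, -2.9]
grip_width: 0.577
```

Call:
carry_out --pt "1 0 -55 -3 0 0 0" --pt "1 0 -110 -6 0 0 0" --pt "1 0 -165 -8 0 0 0" --pt "1 0 -215 -10 -1 0 0" --pt "1 0 -238 -12 -1 0 0"

```text
time_s: 17.52
eef_pos: [398.6, 353.9, 237.1]
ee_rot: [-0.06, -0.704, -0.06, 0.705]
force: [0.4, -1.1, -3.2]
grip_width: 0.574
```

```bash
python3 - <<'E'
from h import *
where(); s=ctrl.sense(); c=cam('wrist',s); plan((401.7,352.3,120),-1.398)
im=viewer.capture('wrist')[:,:,::-1]; b=viewer.capture('top')[:,:,::-1]
cv2.imwrite('pics/raw_w10.png',im);cv2.imwrite('pics/raw_t10.png',b)
E
```

```text
17.52 [398.6 353.9 237.1] a -1.4 tilt [-0.001 -0.   ] F [ 0.43 -1.13 -3.19] g 0.574 q [0.51 0.31 1.41 0.   1.43 1.91]
delta [117.1   2.1  -2.9] [-0.1  0.   0. ] dist 117
```

Call:
carry_out --pt "1 25 1 -1 0 0 0" --pt "1 52 2 -3 0 0 0" --pt "1 80 2 -3 0 0 0" --pt "1 104 2 -3 0 0 0" --pt "1 117 2 -3 0 0 0"

```text
time_s: 18.25
eef_pos: [402.6, 349.3, 119.4]
ee_rot: [-0.059, -0.704, -0.059, 0.705]
force: [1.0, -0.0, -3.1]
grip_width: 0.57
```

Call:
carry_out --pt "1 2 0 0 0 0 0" --pt "1 4 0 0 0 0 0" --pt "1 5 0 0 0 0 0" --pt "1 6 0 0 0 0 0" --pt "1 6 0 0 0 0 0"

```text
time_s: 18.88
eef_pos: [402.8, 350.4, 114.7]
ee_rot: [0.059, 0.705, 0.06, -0.704]
force: [0.5, 0.3, -2.7]
grip_width: 0.569
```

Call:
carry_out --pt "1 1 0 0 0 0 0" --pt "1 2 0 0 0 0 0" --pt "1 3 0 0 0 0 0" --pt "1 3.5 0 0 0 0 0" --pt "1 3.5 0 0 0 0 0"

```text
time_s: 19.5
eef_pos: [404.2, 351.1, 114.2]
ee_rot: [0.059, 0.707, 0.06, -0.703]
force: [-3.1, -1.0, 19.4]
grip_width: 0.575
```

Call:
carry_out --pt "1 -1 0 0 0 0 0" --pt "1 -2 0 0 0 0 0" --pt "1 -2.5 0 0 0 0 0" --pt "1 -2.5 0 0 0 0 0" --pt "1 -2.5 0 0 0 0 0"

```text
time_s: 20.12
eef_pos: [403.2, 350.6, 114.4]
ee_rot: [0.059, 0.705, 0.06, -0.704]
force: [-1.3, -1.0, 7.1]
grip_width: 0.569
```

Call:
carry_out --pt "1 -1 0 0 0 0 0" --pt "0.1 -1 0 0 0 0 0" --pt "-0.3 -1 0 0 0 0 0" --pt "-0.6 -1 0 0 0 0 0" --pt "-0.7 -1 0 0 0 0 0"

```text
time_s: 20.75
eef_pos: [402.7, 350.2, 114.4]
ee_rot: [-0.059, -0.705, -0.059, 0.705]
force: [0.1, 0.5, 0.4]
grip_width: 0.85
```

Call:
carry_out --pt "-0.8 0 0 0 0 0 0" --pt "-0.8 -15 0 0 0 0 0" --pt "-0.8 -40 0 0 0 0 0" --pt "-0.8 -80 0 0 0 0 0" --pt "-0.8 -125 0 0 0 0 0"

```text
time_s: 21.38
eef_pos: [402.5, 350.2, 241.7]
ee_rot: [0.059, 0.705, 0.059, -0.704]
force: [0.3, 0.7, 0.1]
grip_width: 0.9
```

```bash
python3 - <<'E'
from h import *
where(); s=ctrl.sense(); print(s['grip_width'])
a=viewer.capture('wrist')[:,:,::-1]; b=viewer.capture('scene')[:,:,::-1]; cv2.imwrite('pics/raw_w11.png',a);cv2.imwrite('pics/raw_s11.png',b)
c=cv2.imread('pics/raw_scene0.png')
k=cv2.resize(c[235:285,255:305],(380,380),interpolation=cv2.INTER_CUBIC)
cv2.imwrite('pics/comb.png',np.vstack([np.hstack([cv2.resize(b[200:380,300:480],(400,300),interpolation=cv2.INTER_CUBIC),cv2.resize(a,(400,300))]),np.hstack([cv2.resize(b[230:292,255:305+33],(400,300),interpolation=cv2.INTER_CUBIC),cv2.resize(cv2.imread('pics/raw_t10.png')[167:221,238:310],(400,300),interpolation=cv2.INTER_CUBIC)])]))
E
```

```text
21.38 [402.5 350.2 241.7] a -1.402 tilt [0. 0.] F [0.32 0.72 0.07] g 0.9 q [ 0.5   0.31  1.4  -0.    1.44  1.9 ]
0.8997434451867093
```

View pics/comb.png

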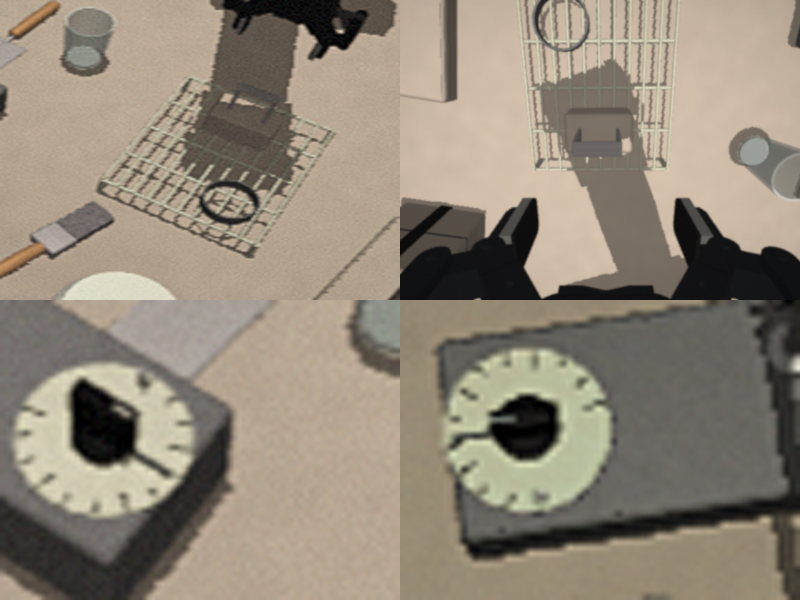

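```bash
python3 - <<'E'
from h import *
plan((619,63,240),0.16)
# mould check on rack from scene cam: predicted bail vs image unavailable; from w11 strap pixel
s=ctrl.sense(); c=cam('wrist',s); print('strap mid',pix2z(c,((597-400)*1.4,147*1.4),163))
E
```

```text
delta [   5.9  320.2 -163.3] [-89.5  -0.6  -0.3] dist 359
strap mid [404.38785183 358.53307208 163.        ]
```

Call:
carry_out --pt "0.1 0 40 -20 -10 0 0" --pt "0.1 0 85 -43 -20 0 0" --pt "0.1 0 130 -66 -30 0 0" --pt "0.1 0 170 -87 -40 0 0" --pt "0.1 0 210 -107 -50 0 0"

```text
time_s: 22.1
eef_pos: [544.1, 159.8, 239.8]
ee_rot: [0.353, 0.613, 0.353, -0.612]
force: [0.7, 0.4, 1.0]
grip_width: 0.449
```

```bash
python3 - <<'E'
from h import *
where(); plan((619,63,240),0.16)
E
```

```text
22.1 [544.1 159.8 239.8] a -0.524 tilt [0. 0.] F [0.66 0.37 0.96] g 0.449 q [0.08 0.38 1.3  0.   1.46 0.6 ]
delta [ -0.2 113.3  46.3] [-39.2  -0.   -0. ] dist 122
```

Call:
carry_out --pt "0.1 0 30 12 -10 0 0" --pt "0.1 0 60 24 -20 0 0" --pt "0.1 0 90 36 -30 0 0" --pt "0.1 0 113 46 -39.2 0 0" --pt "0.1 0 113 46 -39.2 0 0"

```text
time_s: 22.72
eef_pos: [618.0, 63.1, 239.1]
ee_rot: [0.536, 0.46, 0.537, -0.461]
force: [0.2, -0.0, -0.1]
grip_width: 0.45
```

```bash
python3 - <<'E'
from h import *
where(); s=ctrl.sense(); c=cam('wrist',s)
im=viewer.capture('wrist'); cv2.imwrite('pics/raw_w12.png',im[:,:,::-1])
hsv=cv2.cvtColor(np.ascontiguousarray(im),cv2.COLOR_RGB2HSV); 
print('pred axis top',proj(c,(619,63,122)),'disc',proj(c,(619,63,92)),'needle',proj(c,(619-6,63+44,84)))
g=im.mean(2)
# dark blob inside dial
u,v=proj(c,(619,63,110)).astype(int)
sub=(g[max(0,v-90):v+90,u-90:u+90]); m=(sub<60).astype(np.uint8)
n,l,st,ce=cv2.connectedComponentsWithStats(m)
for i in np.argsort(-st[1:,4])[:4]+1: print('dark',st[i]+np.array([u-90,max(0,v-90),0,0,0]),ce[i]+[u-90,max(0,v-90)])
light=((im[:,:,0]>170)&(im[:,:,2].astype(int)<im[:,:,0].astype(int)-10)).astype(np.uint8)
# coarse ascii of gray around
for r in range(max(0,v-95),min(419,v+96),6): print(r,''.join(' .:-=+*#%@'[min(9,int(x/25.6))] for x in g[r,u-110:u+110:3]))
print('cols from',u-110)
E
```

```text
22.73 [618.   63.1 239.1] a 0.152 tilt [-0.001 -0.   ] F [ 0.17 -0.03 -0.11] g 0.45 q [-0.09  0.51  1.11 -0.    1.52 -0.24]
pred axis top [289.16841023 192.09729064] disc [289.0605719  183.31910776] needle [289.96481369 131.20092096]
dark [ 269  161   43   55 1491] [290.03420523 186.28973843]
dark [235 268   7  10  57] [238.28070175 273.15789474]
dark [335 268   7  10  57] [337.71929825 273.15789474]
93 ++===================*%%%%%%%%%%%%%*==========================+*#%%%%%%%%%
99 ====================+%%%%%%%%%%%%%%+===========================#%%%%%%%%%%
105 ====================*%%%%%%%%%%%%%+===========================*%%%%%%%%%%%
111 ====================#%%%%%%%%%%%%%+=========================*%%%%%%%%%%%%%
117 ========+++===================+=============================*%%%%%%%%%%%%%
123 ======+++++=====-:::::::::::::::::---==--::::::::::::::::-=*%%%%%%%%%%%%%%
129 ======+++++===+++***+++++++++%@*++++-++++++=++=--------------*%%%%%%%%%%%%
135 =====+++++=+==+**********#@@@@*++++++-=+++=++++++=------------*%%%%%%%%%%%
141 ========++====+********#@@@@@@+=+++++-=++++++++++-+=----------
[... 1143 characters left out ...]
*********#%@@@@@@@@@#@@%**************+*%%%%%%%%%%%%%%
237 %%%%%%%%%%%%%%#+******************************************+#%%%%%%%%%%%%%%
243 %%%%%%%%%%%%%%%+******************************************+%%%%%%%%%%%%%%%
249 %%%%%%%%%%%%%%%+******************************************+%%%%%%%%%%%%%%%
255 %%%%%%%%%%%%%%%+******************************************+%%%%%%%%%%%%%%%
261 %%%%%%%%%%%%%%%+*******************************************%%%%%%%%%%%%%%%
267 %%%%%%%%%%%%%%%+====-+******************************=-====*%%%%%%%%%%%%%%%
273 %%%%%%%%%%%%%%#=---. -******************************. :---+%%%%%%%%%%%%%%%
279 %%%%%%%%%%#+==----:  -******************************. .----===*%%%%%%%%%%%
cols from 179
```

Call:
carry_out --pt "0.1 35 0 0 0 0 0" --pt "0.1 70 0 0 0 0 0" --pt "0.1 105 0 0 0 0 0" --pt "0.1 130 0 0 0 0 0" --pt "0.1 142 0 0 0 0 0"

```text
time_s: 23.4
eef_pos: [616.8, 65.4, 96.6]
ee_rot: [0.536, 0.46, 0.537, -0.46]
force: [0.0, -0.5, 0.7]
grip_width: 0.449
```

Call:
carry_out --pt "0.3 0 0 0 0 0 0" --pt "0.5 0 0 0 0 0 0" --pt "0.7 0 0 0 0 0 0" --pt "1 0 0 0 0 0 0" --pt "1 0 0 0 0 0 0" --newtons 30

```text
time_s: 24.02
eef_pos: [617.7, 64.4, 97.7]
ee_rot: [0.537, 0.46, 0.537, -0.46]
force: [-0.0, 0.9, -0.1]
grip_width: -0.0
```

```bash
python3 - <<'E'
from h import *
where(); s=ctrl.sense(); print(s['wrist_torque'])
E
```

```text
24.02 [617.7  64.4  97.7] a 0.154 tilt [ 0. -0.] F [-0.05  0.89 -0.09] g -0.0 q [-0.08  0.61  1.32 -0.    1.21 -0.24]
[ 0.0168304  -0.02855736  0.02663524]
```

Call:
carry_out --pt "0.1 -10 0 0 0 0 0" --pt "0.1 -10 0 0 0 0 0" --pt "0.1 0 0 0 0 0 0" --pt "0.1 10 0 0 0 0 0" --pt "0.1 18 0 0 0 0 0"

```text
time_s: 24.65
eef_pos: [617.2, 64.4, 78.2]
ee_rot: [0.537, 0.46, 0.537, -0.46]
force: [0.6, -0.4, 0.6]
grip_width: 0.448
```

Call:
carry_out --pt "0.3 0 0 0 0 0 0" --pt "0.5 0 0 0 0 0 0" --pt "0.7 0 0 0 0 0 0" --pt "1 0 0 0 0 0 0" --pt "1 0 0 0 0 0 0" --newtons 30

```text
time_s: 25.28
eef_pos: [619.3, 64.7, 80.2]
ee_rot: [0.538, 0.461, 0.536, -0.459]
force: [8.0, 2.1, -2.5]
grip_width: 0.149
```

```bash
python3 - <<'E'
from h import *
where(); s=ctrl.sense(); print(s['wrist_torque'])
E
```

```text
25.27 [619.3  64.7  80.2] a 0.154 tilt [0.005 0.   ] F [ 8.01  2.08 -2.54] g 0.149 q [-0.08  0.63  1.34  0.    1.17 -0.24]
[ 0.30133537 -1.12383165  0.00801479]
```

Call:
carry_out --pt "1 0 2 0 -6 0 0" --pt "1 0 2 0 -15 0 0" --pt "1 0 2 0 -25 0 0" --pt "1 0 2 0 -35 0 0" --pt "1 0 2 0 -45 0 0"

```text
time_s: 25.9
eef_pos: [619.0, 64.3, 80.1]
ee_rot: [0.672, 0.217, 0.673, -0.218]
force: [-5.1, -2.5, 3.9]
grip_width: 0.153
```

```bash
python3 - <<'E'
from h import *
where(); s=ctrl.sense(); print(s['wrist_torque']); m=rot(s['ee_rot']).as_matrix(); print(m.T@s['force'])
E
```

```text
25.9 [619.   64.3  80.1] a 0.946 tilt [-0.002 -0.001] F [-5.08 -2.52  3.9 ] g 0.153 q [-0.08  0.63  1.33 -0.    1.18 -1.03]
[-0.50722892  1.01873639 -0.05982563]
[-3.8945482  -5.02140462 -2.64935256]
```

Call:
carry_out --pt "1 0 -1 0 -9 0 0" --pt "1 0 -1 0 -18 0 0" --pt "1 0 -1 0 -27 0 0" --pt "1 0 -1 0 -35 0 0" --pt "1 0 -1 0 -39 0 0"

```text
time_s: 26.52
eef_pos: [618.9, 63.7, 80.2]
ee_rot: [0.707, -0.019, 0.707, 0.018]
force: [-3.2, -0.3, 2.8]
grip_width: 0.153
```

```bash
python3 - <<'E'
from h import *
where(); s=ctrl.sense(); print(s['wrist_torque'])
E
```

```text
26.52 [618.9  63.7  80.2] a 1.624 tilt [-0.    -0.001] F [-3.19 -0.28  2.79] g 0.153 q [-0.09  0.63  1.33 -0.    1.18 -1.71]
[-0.2816037   0.55310255 -0.06574832]
```

Call:
carry_out --pt "1 0 0 0 -2 0 0" --pt "1 0 0 0 -4 0 0" --pt "1 0 0 0 -6 0 0" --pt "1 0 0 0 -6 0 0" --pt "1 0 0 0 -6 0 0"

```text
time_s: 27.15
eef_pos: [619.0, 63.7, 80.1]
ee_rot: [0.705, -0.054, 0.705, 0.054]
force: [-4.8, -0.8, 6.2]
grip_width: 0.153
```

```bash
python3 - <<'E'
from h import *
where(); s=ctrl.sense(); print(s['wrist_torque'])
E
```

```text
27.15 [619.   63.7  80.1] a 1.724 tilt [ 0. -0.] F [-4.8  -0.8   6.18] g 0.153 q [-0.09  0.63  1.33 -0.    1.18 -1.81]
[-0.43099931  0.74591523 -0.54071706]
```

Call:
carry_out --pt "0.6 0 0 0 0 0 0" --pt "0.3 0 0 0 0 0 0" --pt "0.1 0 0 0 0 0 0" --pt "0.1 -10 0 0 0 0 0" --pt "0.1 -25 0 0 0 0 0"

```text
time_s: 27.78
eef_pos: [619.0, 63.9, 105.3]
ee_rot: [0.705, -0.055, 0.705, 0.055]
force: [0.2, -0.8, -0.6]
grip_width: 0.449
```

Call:
carry_out --pt "0.1 -30 0 0 0 0 0" --pt "0.1 -60 0 0 0 0 0" --pt "0.1 -90 0 0 0 0 0" --pt "0.1 -120 0 0 0 0 0" --pt "0.1 -135 0 0 0 0 0"

```text
time_s: 28.4
eef_pos: [619.4, 63.9, 242.2]
ee_rot: [0.706, -0.055, 0.704, 0.054]
force: [-0.4, 1.3, -0.7]
grip_width: 0.45
```

```bash
python3 - <<'E'
from h import *
where(); s=ctrl.sense(); c=cam('wrist',s)
im=viewer.capture('wrist'); cv2.imwrite('pics/raw_w13.png',im[:,:,::-1]); g=im.mean(2)
sc=viewer.capture('scene'); tp=viewer.capture('top'); cv2.imwrite('pics/raw_s13.png',sc[:,:,::-1]); cv2.imwrite('pics/raw_t13.png',tp[:,:,::-1])
u,v=proj(c,(619,63.5,92)).astype(int); print(u,v,'zero tip',proj(c,(619-45*np.cos(.133),63.5-45*np.sin(.133),84)))
for r in range(max(0,v-95),min(419,v+70),5): print(r,''.join(' .:-=+*#%@'[min(9,int(x/25.6))] for x in g[r,u-80:u+80:2]))
a=cv2.imread('pics/raw_s11.png').astype(int); b=sc[:,:,::-1].astype(int)
d=np.abs(a-b).max(2); print('mould region diff (scene)',d[240:300,385:445].mean(), 'proj bail',proj(cam('scene'),(402,350,163)))
E
```

```text
28.4 [619.4  63.9 242.2] a 1.725 tilt [ 0.003 -0.   ] F [-0.43  1.3  -0.66] g 0.45 q [-0.09  0.51  1.1  -0.    1.53 -1.81]
289 182 zero tip [290.87110351 130.60871136]
87 ####%%%%%%%%%%%%%%%%%%%%%%%%%%%%%%%%#+==========================================
92 ###%%%%%%%%%%%%%%%%%%%%%%%%%%%%%%%%#+===========================================
97 %%%%%%%%%%%%%%%%%%%%%%%%%%%%%%%%%%%*============================================
102 ############################%%%%%%#+=========+==================================
107 ===-=======--------------------:::::::::::::------:-::::::::::--================
112 ****+++****++++++++++++++++++=-------------+++++++++++++++++++++++==============
117 ****************************+=------------+**********************++=+######*+===
122 ****************************+------------=+***********************+=*%%%%%%%%%%%
127 ****************************+==+++++++++-#@@@@@@@%****************+=*%%%%%%%%%%%
132 ************************#%@@*++++++++====%@@@@@@@@*%@@%#**********+=*%%%%%%%%%#*
137 *********************%@@@@%++++++++++++==%@@@@@@@#@@@@@@@@%*******++#%%%%%%%%%*=

[... 1251 characters left out ...]
=-=++=---==============
217 **************+++=-=++++++=+++++++++++++++++++++++++++++++++=----=============+#
222 ******+++********+----=+==++++++++-+++++++++++++++=-+++++=-------==========+*#%%
227 *******++++++++++=--------=++++++==+++++++==++++++++==-----------=========*%%%%%
232 ********++++++++++--------------==++++++++==++==----------------=###*+==*#%%%%%%
237 **********+++++++++++++++=++++++++++=---------------------------+###########%%%%
242 #######*********************+++++++++++++++++====--------------+#############%%%
247 %%%%%%%%%%%%%%%%%%%%%%%%%%%%%%%%###%%%%%%%%%%%%%%%%%%%%%%%%%%%%%%%############%%
mould region diff (scene) 42.33722222222222 proj bail [412.76570401 253.11285694]
```

```bash
python3 - <<'E'
from h import *
order.finish_job(); where()
E
```

```text
the job is handed in; nothing more can be done
the job is handed in; nothing more can be done
```

I completed the whole sequence and handed the job in at about 28 s of the 72 s allowed. I got no verdict back.

- **Weighing:** I hung the mould on the hook by its bail and lowered it until the spring carried it. With the fingers open it hung free for nearly 2 s. The wrist force before hanging had shown a weight of about 2.9 N.
- **Lifting off:** My first attempt to regrip closed above the strap, because the fingertips end about 30 mm short of the reported tool point. It pushed the mould about 12 mm sideways on the hook, but it stayed hanging. I went deeper, gripped it and took it off.
- **Rack:** I set it down upright on the free half of the rack, pressing with up to about 19 N for a moment. I then backed off and let go. The last picture I viewed showed it standing there, at about x −45, y 0 mm in the rack's frame.
- **Pointer:** The first close on the knob also passed over the top; the second gripped. I turned it anticlockwise about 90°, until the wrist torque rose from 0.07 to 0.54 N m at the stop, then let go. A wrist image read as numbers put the needle within about 0.02 rad of zero.

**Checks that failed or were not made:** I tried comparing scene pictures to confirm the mould had not moved after release. The result was large and inconclusive; the arm's moving shadow probably caused it. By then I had used all 12 picture views, so the mould's final pose, the unloaded hook and the other objects were not checked by eye. Nothing touched the mould after I let it go. The wrist camera also disagreed with the fixed cameras by about 6 mm sideways, which did not affect the result.

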